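Clamp two bottles on the shaker platform

TASK

Get the shaker ready to run: slide its clamp bar up by the orange grip until the rubber pads hold both bottles snugly against the back bar, with a light squeeze of about 3 or 4 N on each bottle and never a hard one. Then press the red lever down flat to lock the bar. The bottles must stay upright, and everything else on the bench stays where it is.

Things in the scene. Friction and masses are not known exactly. Their poses are not given: they have to be found in the camera images.
- shaker: Orbital shaker, fixed: white housing, grey control panel in front, platform 350x325 mm (x, y), black mat top 98 mm above the bench. Origin: centre of its underside; x from panel to rear, y left. Rails along x at y = +-145 mm. A fixed back bar (rubber, 24 mm thick, 60 mm above the mat) crosses the rear half, its front face somewhere at x = 85 to 110 mm, not measured: feel where the bottles meet it.
- clamp_bar: Crossbar; slides 150 mm along the shaker's x and stays where left; that takes 7 to 11 N (varies), the bottles add up to 3 N. Origin: on the mat, mid bar; axes as the shaker's. Two sprung black rubber pads 60 wide, 30 tall at y = +-55 mm, 60 mm above the mat, faces 25 mm ahead of the origin; each yields 2.5 N per mm, 6 mm at most. Crossbar: x = -12 to 2 mm, 49 to 71 mm above the mat.
- grip_face (a point): Middle of the front face (towards the control panel) of the clamp bar's orange grip: upright plate 70 mm wide (y), 14 thick (x), from 46 to 86 mm above the mat; this point is 70 mm above the mat, 55 mm in front of the bar's origin. Push it towards the back bar. Behind the plate 29 mm are free to the crossbar, above a neck 30 mm wide, top 59 mm above the mat.
- lock_lever (a joint): Red lock lever: 0 = raised 55 degrees, unlocked; 0.96 = level, lying along the right-hand rail, pointing to the control panel, locked (a cam brakes the bar on the rail). Stays where left; 2 to 6 N at its tip move it. Its axis runs along the shaker's y, 4 mm in front of the bar's origin, 145 mm to its right, 63 mm above the mat.
- lever_tip (a point): Middle of the upper face of the pressing pad (32 x 26 mm) at the free end of the red lock lever, 85 mm from its axis and 8 mm above the lever's centre line; the lever's end is 99 mm from the axis. While raised this face looks up and to the rear; press on it, not on the lever's end, which would push the bar along.
- bottle_left: Brown bottle with black cap, 67 mm in diameter, 135 mm tall, about 0.15 kg, standing loose on the mat between the bars, on the left. Origin: centre of its underside.
- bottle_right: The same kind of bottle on the right. Its origin: centre of its underside.
- wash_bottle: White wash bottle with blue cap and bent spout, 207 mm tall, to the left of the shaker; to be left alone. Origin: centre of its underside.
- beaker: Clear beaker with orange contents, 96 mm tall, to the right of the shaker; to be left alone. Origin: centre of its underside.
- timer: White bench timer, 70 x 66 x 18 mm, to the right in front; to be left alone. Origin: centre of its underside.
Mind the look-alikes: they are no part of the job. What is shaped like the bottle_left but turquoise is not meant.

How it is judged (in metres and radians):
On the way:
1. the unlocked clamp bar holds both bottles, at rest, with at least 2 N on each (contact force between each of bottle_left, bottle_right and clamp_bar above 2 N and linear speed of each of bottle_left, bottle_right below 0.01 m/s and value of joint lock_lever below 0.5 rad), for 0.3 s.
At the end, for the whole second after the job is handed in: The clamp bar's pads press each of the two bottles with 2 to 6.5 N against the back bar, both bottles upright (within 0.05 rad) and at rest, and the lock lever is down (0.86 rad or more) (contact force between bottle_left and clamp_bar between 2 and 6.5 N and contact force between bottle_right and clamp_bar between 2 and 6.5 N and value of joint lock_lever above 0.86 rad and angle between each of bottle_left, bottle_right's own z axis and vertical below 0.05 rad and linear speed of each of bottle_left, bottle_right below 0.01 m/s); the robot touches nothing.
It fails at once if a bottle is squeezed hard by the bar (more than 8 N) (contact force between any of bottle_left, bottle_right and clamp_bar above 8 N).
It fails at once if a bottle is tipped by more than 0.3 rad (angle between any of bottle_left, bottle_right's own z axis and vertical above 0.3 rad).
It fails at once if a bystander is moved by more than 30 mm (distance of any of wash_bottle, beaker, timer from where it was at the start of the episode above 0.03 m).
It also fails if it takes over 64 s, if anything falls off the work surface, if the arm or the gripper's body presses on something with over 40 N, if the wrist force passes 120 N, or if a joint passes its speed limit or range.

ROBOT

A 6-joint arm with a two-finger parallel gripper is mounted at the origin on a cart in front of the work surface, level with it; the furniture and walls round the work are solid. World frame = base frame: x ahead of the robot, y to its left, z up, the work surface at z = 0. Lengths are in mm, angles in rad, forces in N, time in s.
With the tool pointing down it reaches from about 425 to 1125 mm from the base axis. Payload 14.9 kg.
Tool frame: the origin (TCP) lies between the finger pads; the fingertips stand 25 mm ahead of it and the grasp point (between the pads) lies 6 mm ahead of it; z points along the fingers, y is the line along which they close (so a half turn about z gives the same grasp; the last joint's range is limited). The gripper opens to 91 mm and grips with 3 to 60 N. Pads are 32 mm wide; open, the fingers measure 118 mm over their backs; the gripper's body (76 mm by 178 mm) begins 60 mm behind the grasp point.
Start: joints at [1.184, 0.379, 1.734, -0, 1.028, -0.033], TCP at [242.533, 656.655, 238.932] pointing down, gripper open.
Joint ranges: [-2.77, 2.77], [-0.74, 2.19], [0, 2.66], [-1.06, 4.2], [0.31, 2.87], [-3.08, 3.08]. Speed limits (rad/s): [1.89, 1.89, 2.39, 3.14, 3.14, 3.14].

INTERFACE

Orientations are given as a unit quaternion [w, x, y, z].
In Python, from workcell import env gives the robot as it stands. The module is installed in compiled form; this text tells all that it offers.
- The arm moves only by the tool carry_out, never from a script. Its argument "motion" is a list of rows, each an object with "slide": the shift along the tool's x, y, z in mm, a list of three; "yaw": the turn about the tool's z in rad. In form: [{"slide": [tx, ty, tz], "yaw": yaw}, ...]. A call has exactly 10 rows; each row shifts and turns the commanded pose from where the row before left it, along the tool's axes as they then stand; what a row does not reach is not made up. A row lasts 1/10 s, in which the tool goes at most 50 mm and 8.59 degrees, less where a joint would pass 70% of its speed; a pose out of reach is approached as far as the arm can. A call is refused whole if a number of a shift passes 50 or a number of a turn 0.15, either way. A call with a gripper value outside its range is refused whole. "grip" is the opening, from 0 (shut) to 1 (fully open), set as the call begins (left out, the last holds). The fingers move at their own pace and stop on an object; the grip force is fixed at half the most. Time passes only in rows, so rows that do not move let the fingers close, or fill a call up. It gives the time, the measured TCP pose, the force, the opening and the grip force at its end, in the units of the state.
- env.sense(): the state, without advancing time (a new reading comes with each control period).
- env.snapshot(name): name is "scene" or "top" or "wrist"; returns a dict with "image" (480x640x3 uint8, red, green, blue), "range_z" (480x640 float32, mm along the optical axis (not along the pixel's ray), 0 where there is no reading), "intrinsics" (3x3 intrinsics, pixels), "dist_coeffs" ([k1, k2, p1, p2, k3] as OpenCV has them; the pictures are not rectified), "R" (3x3) and "t" (3): a world point X has camera coordinates R X + t; the wrist camera has in their place "mount" (4x4, takes a point from camera to tool coordinates, whose origin is the TCP and whose axes are the flange's). Camera axes: x right, y down, z forward; pixel columns grow to the right and rows downward; lengths in mm; the calibration is good to about 2 mm. A picture is of the moment at which its call begins: read the wrist's pose just before it.
- env.job_done(): hands the job in; it is judged then, once.
Trained networks look in a picture, given as the dict that the camera call returned (one of the last four; its "shot" number tells which), for a name from the list of things; names that differ only in an ending like _2 or _b are one class to them, and where a whole thing is asked for, a point or a joint stands for the part that bears it (a point fixed in the world has none). Each returns a list of dicts, best first, with "conf" (0 to 1); they miss things now and then, are a little off and sometimes report something else, mostly with a low value. They report only what shows in the picture. A call takes as long as a camera call. They do not tell look-alikes from the thing itself.
- env.trace(picture, query): "mask" (480x640 bool, what is visible of it) and "extent" ([left, top, width, height] in pixels, round what is visible of it).
- env.mark_of(picture, query): "at" ([row, column] in pixels: a listed point, or the origin of a listed thing).
The state is a dict: "clock": time; "q": joint angles; "dq": joint speeds; "joint_efforts": joint torques, N m; "position": TCP position; "eef_rot": TCP orientation; "force": force on the tool from outside, world axes, zero at the start; "torque": the same for the moment, N m; "width": opening from 0.0 (shut) to 1.0 (fully open); "finger_force": force on a finger pad.
Only numpy, scipy, OpenCV 4.12 (cv2) and the standard library are available. Lean on these libraries where they do the work, as an engineer would, in place of code of your own. Each camera call takes 0.05 s, during which the arm holds its last target. There are 200 camera calls.

## Working session

There is one attempt and no reset: what is moved stays moved. The work goes in short steps, Python scripts to look and compute and a tool call to move; the robot and the scene stay as the last step left them, time stands still between calls to the robot, and variables do not carry over. Pictures are saved under pics/ and viewed, at most 10 in all, crops included, and the job is handed in when it is done.

Besides the shell and the picture viewer there is one more tool, called after "Emit:" as name(argument=value, ...) on one line, values as JSON. carry_out: Moves the arm, as the interface text tells. Its arguments: {"type":"object","properties":{"motion":{"type":"array","items":{"type":"object","properties":{"slide":{"type":"array","items":{"type":"number"}},"yaw":{"type":"number"}}}},"grip":{"type":"number"}},"required":["motion"]}

```bash
mkdir -p pics; cat > h.py <<'E'
from workcell import env
import numpy as np, cv2
def ray(s,rc):
    p=cv2.undistortPoints(np.array([[[rc[1],rc[0]]]],float),np.array(s["intrinsics"]),np.array(s["dist_coeffs"])).ravel()
    return np.array([p[0],p[1],1.])
def world(s,rc,z=None):
    R=np.array(s["R"]);t=np.array(s["t"]);d=R.T@ray(s,rc);c=-R.T@t
    if z is None:
        k=s["range_z"][int(round(rc[0])),int(round(rc[1]))]
    else: k=(z-c[2])/d[2]
    return c+k*d
def tri(sa,a,sb,b):
    A=[];B=[]
    for s,rc in((sa,a),(sb,b)):
        R=np.array(s["R"]);d=R.T@ray(s,rc);d/=np.linalg.norm(d);c=-R.T@np.array(s["t"])
        P=np.eye(3)-np.outer(d,d);A.append(P);B.append(P@c)
    X=np.linalg.solve(sum(A),sum(B));e=max(np.linalg.norm(P@X-q) for P,q in zip(A,B))
    return X,e
E
python3 - <<'E'
from h import *
np.set_printoptions(precision=1,suppress=True)
S={n:env.snapshot(n) for n in("scene","top")}
for n,s in S.items(): cv2.imwrite(f"pics/{n}0.png",s["image"][...,::-1])
for q in["shaker","clamp_bar","grip_face","lever_tip","bottle_left","bottle_right","wash_bottle","beaker","timer"]:
    m={}
    for n,s in S.items():
        r=env.mark_of(s,q)[:3]; m[n]=r
        print(q,n,[(round(x["conf"],2),np.round(x["at"],1).tolist(),world(s,x["at"])) for x in r])
    if m["scene"] and m["top"]: print("   tri",tri(S["scene"],m["scene"][0]["at"],S["top"],m["top"][0]["at"]))
print(env.sense())
E
```

```text
shaker scene [(0.85, [264.0, 340.5], array([  -7.9, -224.8, 1189.5]))]
shaker top [(0.67, [241.7, 319.8], array([612.6, -40.1,  98.1]))]
   tri (array([620.6, -44.6,   5.4]), np.float64(2.6533406489714775))
clamp_bar scene [(0.63, [275.2, 329.3], array([501.5, -53.4, 155.4]))]
clamp_bar top [(0.81, [269.7, 321.5], array([523.5, -46. , 163.4])), (0.62, [233.3, 303.9], array([625.5,   9.1, 230. ]))]
   tri (array([524.2, -46.6, 110. ]), np.float64(0.813685931446647))
grip_face scene [(0.7, [280.8, 316.5], array([471.6, -30. , 163.8]))]
grip_face top [(0.72, [288.1, 316.2], array([466.8, -32.5, 100.8]))]
   tri (array([468.3, -31.4, 170.9]), np.float64(0.0012986086538181417))
lever_tip scene [(0.48, [292.6, 375.5], array([ 452. , -181.5,  244. ]))]
lever_tip top [(0.57, [297.1, 369.9], array([ 439.2, -214.4,   -1.7]))]
   tri (array([ 448.5, -181.8,  251.1]), np.float64(0.06283153103428035))
bottle_left scene [(0.87, [242.0, 265.5], array([582.6, 170. ,  68. ])), (0.79, [203.7, 287.0], array([747.6, 173.2,  41.8]))]
bottle_left top [(0.96, [241.6, 248.4], array([604.6, 181.1, 128.6])), 
[... 467 characters left out ...]
[579.7, 389.4,  74.6]))]
   tri (array([585.9, 414.4, -26.3]), np.float64(1.5728396987004878))
beaker scene [(0.65, [287.3, 456.2], array([ 627., -375.,   69.])), (0.54, [361.2, 441.1], array([ 431.8, -387.2,   19.3]))]
beaker top []
timer scene [(0.92, [358.7, 443.1], array([ 440.5, -390.8,   18.3]))]
timer top []
{'clock': 1.0, 'q': array([ 1.2,  0.4,  1.7, -0. ,  1. , -0. ]), 'dq': array([-0.,  0., -0.,  0.,  0.,  0.]), 'joint_efforts': array([  0. , -76.4, -43.5,   0.1,   0. ,  -0. ]), 'position': array([242.5, 656.6, 238.9]), 'eef_rot': array([ 0. ,  0.2,  1. , -0. ]), 'force': array([ 0.7,  0.4, -0.2]), 'torque': array([ 0., -0., -0.]), 'finger_force': 0.0, 'width': 0.9977723466424888}
```

View pics/scene0.png

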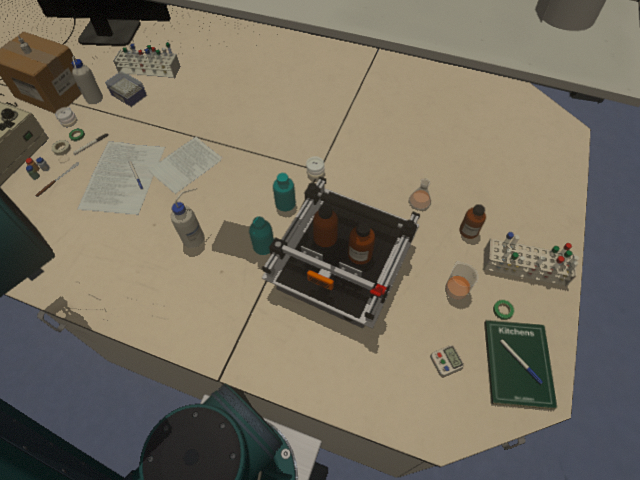

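View pics/top0.png

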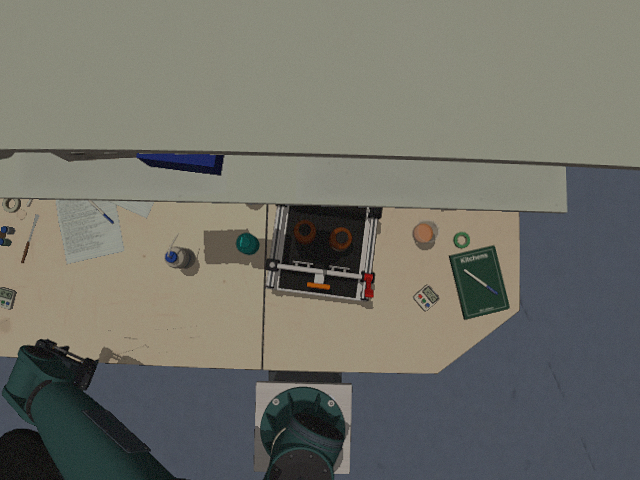

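The scene picture shows the shaker at mid-bench. The orange grip is near (280,320), the red lever near (290,378), and the brown bottles near (225,325) and (242,362). Two turquoise look-alikes stand to its left, and the top view shows a shelf over the rear. I'll work out the frame more precisely and then bring the wrist camera in.

```bash
python3 - <<'E'
from h import *
from scipy.spatial.transform import Rotation as Ro
np.set_printoptions(precision=3,suppress=True)
s=env.sense();w,x,y,z=s["eef_rot"];print(s["eef_rot"],s["position"]);print(Ro.from_quat([x,y,z,w]).as_matrix())
print(env.snapshot("wrist")["mount"])
S=env.snapshot("top")
def cloud(S):
    v,u=np.mgrid[0:480,0:640];p=cv2.undistortPoints(np.stack([u,v],-1).reshape(-1,1,2).astype(float),np.array(S["intrinsics"]),np.array(S["dist_coeffs"])).reshape(480,640,2)
    k=S["range_z"][...,None];P=np.concatenate([p,np.ones((480,640,1))],-1)*k
    return (P-np.array(S["t"]))@np.array(S["R"])
P=cloud(S);im=cv2.cvtColor(S["image"],cv2.COLOR_RGB2HSV)
print("shelf",P[100,300],P[180,300],P[205,400])
for n in("top","scene"):
    S=env.snapshot(n);P=cloud(S);im=cv2.cvtColor(S["image"],cv2.COLOR_RGB2HSV)
    reg=(abs(P[...,0]-560)<200)&(abs(P[...,1]+50)<230)&(P[...,2]>120)
    for nm,lo,hi in(("orange",10,18),("red",0,4)):
        m=(im[...,0]>=lo)&(im[...,0]<=hi)&(im[...,1]>190)&(im[...,2]>120)&reg
        q=P[m];print(n,nm,len(q), q.mean(0) if len(q) else'',q.min(0) if len(q) else'',q.max(0) if len(q) else'')
    bar=reg&(P[...,2]>155)&(P[...,2]<178)&(im[...,1]<60)&(im[...,2]>150)&(abs(P[...,0]-520)<30)
    q=P[bar]
    if len(q)>10: print(n,"bar",len(q),q.mean(0),np.polyfit(q[:,1],q[:,0],1),q.min(0),q.max(0))
E
```

```text
[ 0.     0.176  0.984 -0.   ] [242.548 656.633 238.936]
[[-0.938  0.347  0.   ]
 [ 0.347  0.938 -0.   ]
 [-0.    -0.    -1.   ]]
[[  -0.      -0.968   -0.252   72.123]
 [   1.      -0.       0.      -0.831]
 [  -0.      -0.252    0.968 -146.322]
 [   0.       0.       0.       1.   ]]
shelf [ 689.071    6.594 1098.922] [672.634  12.272 752.715] [ 633.068 -169.042  748.629]
top orange 85 [477.056 -37.029 182.725] [469.47  -69.119 174.125] [485.741  -3.604 189.647]
top red 36 [ 486.75  -183.359  199.659] [ 450.999 -196.902  162.858] [ 513.973 -169.13   249.588]
top bar 232 [517.667 -36.196 167.7  ] [  0.104 521.423] [ 492.493 -164.321  155.127] [534.384  87.368 177.073]
scene orange 113 [475.457 -37.175 182.974] [467.111 -70.125 178.635] [484.55   -2.771 188.995]
scene red 52 [ 479.951 -183.741  207.091] [ 449.036 -197.07   162.806] [ 512.285 -170.015  246.574]
scene bar 308 [516.651 -41.633 167.109] [  0.099 520.754] [ 495.258 -164.65   155.019] [536.129  85.538 174.483]
```

```bash
python3 - <<'E'
import numpy as np
a0=np.arctan2(.347,-.938);n=20;dy=.0658
M=np.zeros((2,2));Q=[]
for i in range(n):
    a=a0-dy*i
    M+=np.array([[np.cos(a),np.sin(a)],[np.sin(a),-np.cos(a)]])
    Q.append(M.copy())
s=np.linalg.solve(M,np.array([480-242.5,-80-656.6]));print(s)
for q in Q: p=np.array([242.5,656.6])+q@s;print(p.round(),np.hypot(*p).round(),end=' ')
E
```

```text
[-40.0146184  -11.48339219]
[276. 632.] 690.0 [308. 605.] 679.0 [338. 576.] 668.0 [366. 546.] 657.0 [392. 513.] 646.0 [416. 479.] 634.0 [437. 443.] 623.0 [456. 406.] 611.0 [473. 368.] 599.0 [487. 329.] 588.0 [498. 289.] 576.0 [507. 248.] 565.0 [513. 207.] 554.0 [517. 165.] 543.0 [517. 124.] 532.0 [515.  82.] 522.0 [511.  41.] 512.0 [503.  -0.] 503.0 [493. -40.] 494.0 [480. -80.] 487.0
```

Emit:
carry_out(motion=[{"slide":[-40,-11.5,-12],"yaw":0.0658},{"slide":[-40,-11.5,-12],"yaw":0.0658},{"slide":[-40,-11.5,-12],"yaw":0.0658},{"slide":[-40,-11.5,-12],"yaw":0.0658},{"slide":[-40,-11.5,-12],"yaw":0.0658},{"slide":[-40,-11.5,-12],"yaw":0.0658},{"slide":[-40,-11.5,-12],"yaw":0.0658},{"slide":[-40,-11.5,-7],"yaw":0.0658},{"slide":[-40,-11.5,0],"yaw":0.0658},{"slide":[-40,-11.5,0],"yaw":0.0658}], grip=0.25)

```text
clock: 2.2
position: [487.7, 327.5, 330.4]
eef_rot: [0.0, 0.486, 0.874, 0.0]
force: [0.6, -0.5, -0.1]
width: 0.251
finger_force: 0.0
```

Emit:
carry_out(motion=[{"slide":[-40,-11.5,0],"yaw":0.0658},{"slide":[-40,-11.5,0],"yaw":0.0658},{"slide":[-40,-11.5,0],"yaw":0.0658},{"slide":[-40,-11.5,0],"yaw":0.0658},{"slide":[-40,-11.5,0],"yaw":0.0658},{"slide":[-40,-11.5,0],"yaw":0.0658},{"slide":[-40,-11.5,0],"yaw":0.0658},{"slide":[-40,-11.5,0],"yaw":0.0658},{"slide":[-40,-11.5,0],"yaw":0.0658},{"slide":[-40,-11.5,0],"yaw":0.0658}])

```text
clock: 3.2
position: [479.5, -81.3, 330.1]
eef_rot: [0.0, 0.742, 0.67, 0.0]
force: [-0.7, -0.2, -0.2]
width: 0.249
finger_force: 0.0
```

```bash
cat >> h.py <<'E'
from scipy.spatial.transform import Rotation as Ro
def wrist():
    s=env.sense();w,x,y,z=s["eef_rot"];T=np.eye(4);T[:3,:3]=Ro.from_quat([x,y,z,w]).as_matrix();T[:3,3]=s["position"]
    S=env.snapshot("wrist");C=np.linalg.inv(T@np.array(S["mount"]));S["R"]=C[:3,:3];S["t"]=C[:3,3];return S
def cloud(S):
    v,u=np.mgrid[0:480,0:640];p=cv2.undistortPoints(np.stack([u,v],-1).reshape(-1,1,2).astype(float),np.array(S["intrinsics"]),np.array(S["dist_coeffs"])).reshape(480,640,2)
    P=np.concatenate([p,np.ones((480,640,1))],-1)*S["range_z"][...,None]
    return (P-np.array(S["t"]))@np.array(S["R"])
E
python3 - <<'E'
from h import *
np.set_printoptions(precision=1,suppress=True)
S=wrist();cv2.imwrite("pics/w1.png",S["image"][...,::-1]);P=cloud(S)
for q in["grip_face","lever_tip","clamp_bar","bottle_left","bottle_right"]:
    print(q,[(round(x["conf"],2),np.round(x["at"]),world(S,x["at"])) for x in env.mark_of(S,q)[:2]])
im=cv2.cvtColor(S["image"],cv2.COLOR_RGB2HSV)
for nm,lo,hi in(("orange",9,19),("red",0,4)):
    m=(im[...,0]>=lo)&(im[...,0]<=hi)&(im[...,1]>170)&(im[...,2]>100)&(P[...,2]>120)&(P[...,0]<540)
    q=P[m];print(nm,len(q),q.min(0),q.max(0))
    if nm=="orange":
        t=q[q[:,2]>181];print(len(t),t.mean(0),t.min(0),t.max(0),cv2.minAreaRect(t[:,:2].astype(np.float32)))
E
```

```text
grip_face [(0.62, array([172., 306.]), array([470.4, -35. , 182.4]))]
lever_tip [(0.73, array([380., 320.]), array([479.9, -57.5, 410.9]))]
clamp_bar []
bottle_left [(0.92, array([ 99., 478.]), array([602.6,   5.3, 180.9]))]
bottle_right [(0.68, array([213., 456.]), array([589.2, -81.4, 170.3]))]
orange 1940 [ 446.6 -172.1  172.6] [515.2  -1.2 476.5]
1806 [477.3 -37.6 230.1] [ 446.6 -172.1  181. ] [515.2  -1.4 476.5] ((465.0704040527344, -86.69345092773438), (165.6819610595703, 63.65325164794922), 61.64656066894531)
red 933 [ 448.7 -189.1  190.8] [ 490.6 -165.9  245.1]
```

View pics/w1.png

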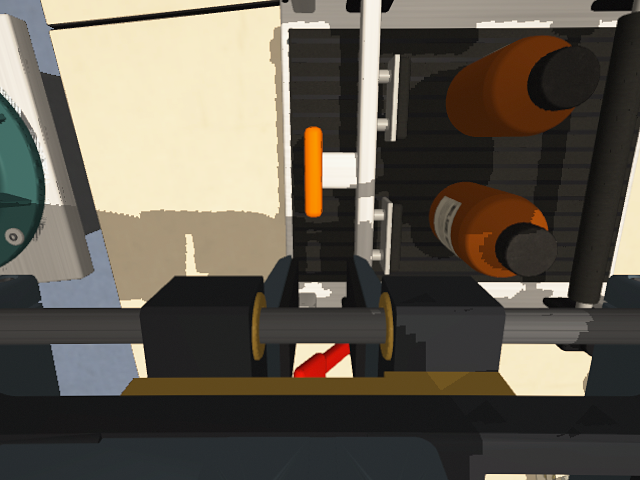

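```bash
python3 - <<'E'
from h import *
np.set_printoptions(precision=2,suppress=True)
S=wrist();P=cloud(S);im=cv2.cvtColor(S["image"],cv2.COLOR_RGB2HSV)
m=np.zeros((480,640),bool);m[110:230,290:335]=1
m&=(im[...,0]>=9)&(im[...,0]<=19)&(im[...,1]>170)&(abs(P[...,2]-182)<12)
t=P[m];t=t[t[:,2]>180];print(len(t),np.median(t,0),cv2.minAreaRect(t[:,:2].astype(np.float32)),np.percentile(t[:,2],[5,50,95]))
b=P[20:250,355:382].reshape(-1,3);b=b[abs(b[:,2]-169)<6];c=np.polyfit(b[:,1],b[:,0],1);print("bar",len(b),c,np.median(b[:,2]))
r=b[:,0]-np.polyval(c,b[:,1]);print(np.percentile(r,[2,98]))
for (v,u) in[(88,575),(250,530)]: print("cap",P[v,u])
# back bar (col ~ 605)
k=P[30:290,575:640].reshape(-1,3);k=k[abs(k[:,2]-158)<6];
if len(k)>20:
  c=np.polyfit(k[:,1],k[:,0],1);r=k[:,0]-np.polyval(c,k[:,1]);print("back",len(k),c,np.percentile(r,[2,98]),np.median(k[:,2]))
s=env.sense();print(s["position"],s["eef_rot"])
# red lever points
m=(im[...,0]<=4)&(im[...,1]>170)&(P[...,2]<260)&(P[...,2]>120);q=P[m];print(len(q),q.min(0),q.max(0)); 
for lo in range(190,250,10):
    t=q[(q[:,2]>=lo)&(q[:,2]<lo+10)]
    if len(t):print(lo,len(t),t.mean(0),t[:,1].min(),t[:,1].max())
E
```

```text
1462 [476.23 -34.4  183.8 ] ((476.0313720703125, -35.68150329589844), (69.22459411621094, 13.76015853881836), 83.78277587890625) [181.29 183.8  185.26]
bar 4202 [  0.1  522.68] 169.2536743481358
[-6.69  7.28]
cap [640.25   5.1  232.63]
cap [617.22 -94.56 233.67]
back 2362 [  0.1  712.42] [-1.51  1.64] 160.32007800593743
[480.3  -78.9  329.97] [-0.    0.74  0.67  0.  ]
920 [ 449.27 -199.8   142.68] [515.31  89.98 244.92]
190 132 [ 487.34 -179.84  195.69] -187.78904425574413 -174.5479844196724
200 170 [ 480.37 -178.72  205.25] -186.70358783744945 -173.2880037554614
210 147 [ 474.33 -178.85  214.6 ] -186.04837671074102 -173.5339517040215
220 190 [ 467.58 -172.43  225.94] -183.95381206446484 -166.3199883648414
230 208 [ 460.9  -169.97  234.53] -178.17416367300558 -166.2939143844589
240 70 [ 454.33 -168.16  241.86] -171.20182288274196 -166.22851093885333
```

The wrist picture shows the grip plate at (172,314), the crossbar at column 368 and the bottles at (88,540) and (235,495). The lever shows between the fingers at (355,320). The plate measures 14 x 69 mm with its top at z 184, which matches the text. First I'll lower the lever part-way, staying below 0.5 rad, so the final press pushes the bar back less.

Emit:
carry_out(motion=[{"slide":[-13,0.8,8],"yaw":0},{"slide":[-13,0.8,8],"yaw":0},{"slide":[-13,0.8,8],"yaw":0},{"slide":[-13,0.8,8],"yaw":0},{"slide":[-13,0.8,8],"yaw":0},{"slide":[-13,0.8,8],"yaw":0},{"slide":[-12,0.8,8],"yaw":0},{"slide":[-12,0.8,8],"yaw":0},{"slide":[0,0,0],"yaw":0},{"slide":[0,0,0],"yaw":0}], grip=0)

```text
clock: 4.55
position: [476.3, -182.1, 265.8]
eef_rot: [-0.0, 0.741, 0.671, -0.0]
force: [-0.1, -0.1, -0.2]
width: 0.004
finger_force: 0.0
```

Emit:
carry_out(motion=[{"slide":[0,0,3],"yaw":0},{"slide":[0,0,3],"yaw":0},{"slide":[0,-3,2.6],"yaw":0},{"slide":[0,-3,2.6],"yaw":0},{"slide":[0,-3,2.6],"yaw":0},{"slide":[0,-3,2.6],"yaw":0},{"slide":[0,-3,2.6],"yaw":0},{"slide":[0,-3,2.6],"yaw":0},{"slide":[0,-3,2.6],"yaw":0},{"slide":[0,-3,2.6],"yaw":0}])

```text
clock: 5.55
position: [452.3, -179.5, 238.9]
eef_rot: [0.0, 0.741, 0.671, 0.0]
force: [2.4, -0.3, -0.3]
width: 0.004
finger_force: 1.1
```

```bash
python3 - <<'E'
from h import *
np.set_printoptions(precision=1,suppress=True)
print(env.sense()["force"],env.sense()["position"])
for n in("scene","top"):
    S=env.snapshot(n);P=cloud(S);im=cv2.cvtColor(S["image"],cv2.COLOR_RGB2HSV)
    m=(im[...,0]<=4)&(im[...,1]>170)&(abs(P[...,0]-480)<60)&(abs(P[...,1]+185)<40)&(P[...,2]>130)
    q=P[m]-[523.8,-40.5,0];u=q[:,0]*.995-q[:,1]*.1
    o=np.argsort(u);print(n,np.c_[u,q[:,2]][o].round().tolist())
S=env.snapshot("scene");cv2.imwrite("pics/s2.png",cv2.resize(S["image"][240:330,310:430,::-1],None,fx=5,fy=5))
E
```

```text
[ 2.4 -0.3 -0.3] [ 452.3 -179.5  238.9]
scene []
top []
```

View pics/s2.png

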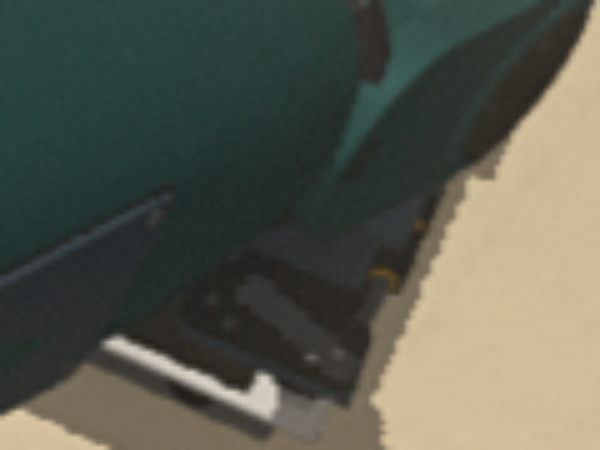

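Emit:
carry_out(motion=[{"slide":[0,4,-10],"yaw":0},{"slide":[0,4,-15],"yaw":0},{"slide":[-5,0,-20],"yaw":0},{"slide":[-10,0,-15],"yaw":0},{"slide":[-10,0,-10],"yaw":0},{"slide":[-10,0,-10],"yaw":0},{"slide":[-10,0,-10],"yaw":0},{"slide":[-5,0,0],"yaw":0},{"slide":[0,0,0],"yaw":0},{"slide":[0,0,0],"yaw":0}], grip=0.25)

```text
clock: 6.7
position: [455.1, -230.0, 328.4]
eef_rot: [-0.001, 0.741, 0.671, -0.0]
force: [-0.3, -0.2, -0.6]
width: 0.254
finger_force: 0.0
```

```bash
cat > lev.py <<'E'
from h import *
np.set_printoptions(precision=1,suppress=True)
import sys
S=wrist();P=cloud(S);cv2.imwrite("pics/%s.png"%sys.argv[1],S["image"][...,::-1]);im=cv2.cvtColor(S["image"],cv2.COLOR_RGB2HSV)
q=P-[523.8,-40.5,0];U=q[...,0]*.995-q[...,1]*.1;V=q[...,0]*.1+q[...,1]*.995;Z=P[...,2]
m=(im[...,0]<=4)&(im[...,1]>170)&(abs(V+145)<20)&(Z>120)&(Z<260)
u,z,v=U[m],Z[m],V[m];print(len(u),v.min(),v.max())
for a in range(-110,120,8):
    k=(u>=a)&(u<a+8)
    if k.sum()>5: print(a+4,k.sum(),"z p10/50/90",np.percentile(z[k],[10,50,90]),"v",v[k].min(),v[k].max())
b=(abs(Z-169)<6)&(V>-125)&(V<-70)&(im[...,1]<60)
print("bar u",np.percentile(U[b],[2,50,98]),b.sum())
m=(im[...,0]>=9)&(im[...,0]<=19)&(im[...,1]>170)&(abs(Z-182)<5)&(abs(V)<40)
if m.sum()>50: print("plate",m.sum(),cv2.minAreaRect(P[m][:,:2].astype(np.float32)),np.percentile(U[m],[2,98]))
E
python3 lev.py w3
```

```text
3305 -159.4459125241367 -132.39688764694836
-82 333 z p10/50/90 [220.6 222.5 223.5] v -158.11845264321082 -132.7979291583807
-74 470 z p10/50/90 [217.6 220.1 222.5] v -157.81407225388745 -132.84727118315732
-66 460 z p10/50/90 [211.8 214.4 216.9] v -157.85011682515704 -132.39688764694836
-58 332 z p10/50/90 [205.2 209.3 211.3] v -157.28551542879364 -133.1198903950085
-50 205 z p10/50/90 [199.1 201.3 203.7] v -152.17733508993217 -138.87201000770963
-42 198 z p10/50/90 [193.5 195.6 198.4] v -151.84954235348923 -139.14447789337015
-34 183 z p10/50/90 [187.5 190.1 192.5] v -152.12074997394916 -138.89396786986123
-26 179 z p10/50/90 [182.1 184.5 187. ] v -152.32895018232324 -139.0002600650054
-18 212 z p10/50/90 [165.  178.  181.2] v -157.81865850376926 -133.67378978229303
-10 319 z p10/50/90 [168.3 172.1 174.7] v -159.4459125241367 -133.48657364510333
-2 299 z p10/50/90 [170.8 172.1 173.2] v -159.35671831194313 -133.4699428329516
6 115 z p10/50/90 [166.4 168.9 170.3] v -159.4070846093879 -133.53180008289814
bar u [-12.1   2.  195. ] 2840
plate 149 ((528.2542114257812, -77.2391357421875), (7.468386650085449, 123.92858123779297), 84.20955657958984) [-53.8  69.6]
```

View pics/w3.png

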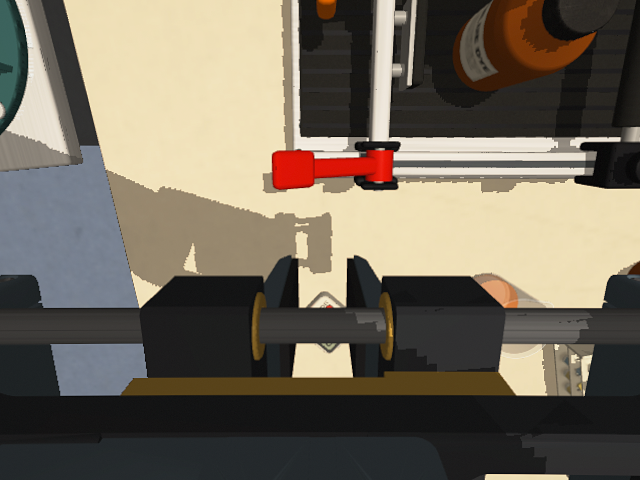

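The lever sits at (168,293) in the picture. Its slope is 36.8°, so the joint is at about 0.32 rad, below 0.5, and the bar has not moved. Next I'll straddle the grip plate.

Emit:
carry_out(motion=[{"slide":[10,0,4],"yaw":0},{"slide":[22,0.5,10],"yaw":0},{"slide":[26,0.5,10],"yaw":0},{"slide":[26,0.5,10],"yaw":0},{"slide":[26,0.5,10],"yaw":0},{"slide":[26,0.5,10],"yaw":0},{"slide":[26,0.5,10],"yaw":0},{"slide":[22,0.4,10],"yaw":0},{"slide":[11.5,0,6],"yaw":0},{"slide":[0,0,5],"yaw":0}])

```text
clock: 7.75
position: [477.9, -34.6, 243.5]
eef_rot: [-0.0, 0.741, 0.672, -0.0]
force: [-0.2, 0.3, -0.6]
width: 0.251
finger_force: 0.0
```

Emit:
carry_out(motion=[{"slide":[0,0,10],"yaw":0},{"slide":[0,0,10],"yaw":0},{"slide":[0,0,5],"yaw":0},{"slide":[0,0,0],"yaw":0},{"slide":[0,0,0],"yaw":0},{"slide":[0,0,0],"yaw":0},{"slide":[0,0,0],"yaw":0},{"slide":[0,0,0],"yaw":0},{"slide":[0,0,0],"yaw":0},{"slide":[0,0,0],"yaw":0}])

```text
clock: 8.75
position: [478.2, -35.8, 219.2]
eef_rot: [0.0, 0.741, 0.671, 0.0]
force: [-0.8, 0.0, -0.1]
width: 0.248
finger_force: 0.0
```

Emit:
carry_out(motion=[{"slide":[0,0,6],"yaw":0},{"slide":[0,0,8],"yaw":0},{"slide":[0,0,8],"yaw":0},{"slide":[0,0,6],"yaw":0},{"slide":[0,0,2],"yaw":0},{"slide":[0,1,0],"yaw":0},{"slide":[0,1,0],"yaw":0},{"slide":[0,1,0],"yaw":0},{"slide":[0,1,0],"yaw":0},{"slide":[0,1,0],"yaw":0}])

```text
clock: 9.75
position: [482.1, -36.2, 189.1]
eef_rot: [-0.001, 0.741, 0.671, -0.001]
force: [-9.3, 0.9, 7.1]
width: 0.256
finger_force: 4.8
```

Emit:
carry_out(motion=[{"slide":[0,2,-2],"yaw":0},{"slide":[0,4,0],"yaw":0},{"slide":[0,4,0],"yaw":0},{"slide":[0,4,0],"yaw":0},{"slide":[0,4,0],"yaw":0},{"slide":[0,4,0],"yaw":0},{"slide":[0,4,0],"yaw":0},{"slide":[0,4,0],"yaw":0},{"slide":[0,3,0],"yaw":0},{"slide":[0,1,0],"yaw":0}])

```text
clock: 10.75
position: [515.3, -39.6, 190.2]
eef_rot: [-0.002, 0.741, 0.671, -0.001]
force: [-8.5, -0.1, -0.4]
width: 0.252
finger_force: 4.7
```

Emit:
carry_out(motion=[{"slide":[0,1.5,0],"yaw":0},{"slide":[0,1.5,0],"yaw":0},{"slide":[0,1.5,0],"yaw":0},{"slide":[0,1.5,0],"yaw":0},{"slide":[0,1.5,0],"yaw":0},{"slide":[0,1.5,0],"yaw":0},{"slide":[0,1.5,0],"yaw":0},{"slide":[0,1.5,0],"yaw":0},{"slide":[0,1.5,0],"yaw":0},{"slide":[0,1.5,0],"yaw":0}])

```text
clock: 11.75
position: [529.8, -41.1, 190.2]
eef_rot: [-0.002, 0.741, 0.671, -0.002]
force: [-11.2, -0.7, 1.8]
width: 0.251
finger_force: 5.7
```

Emit:
carry_out(motion=[{"slide":[0,1.5,0],"yaw":0},{"slide":[0,1.5,0],"yaw":0},{"slide":[0,1.5,0],"yaw":0},{"slide":[0,1.5,0],"yaw":0},{"slide":[0,1.5,0],"yaw":0},{"slide":[0,1.5,0],"yaw":0},{"slide":[0,1.5,0],"yaw":0},{"slide":[0,1.5,0],"yaw":0},{"slide":[0,1.5,0],"yaw":0},{"slide":[0,1.5,0],"yaw":0}])

```text
clock: 12.75
position: [544.5, -42.6, 190.2]
eef_rot: [-0.002, 0.741, 0.671, -0.002]
force: [-13.9, -1.3, 2.7]
width: 0.251
finger_force: 6.6
```

```bash
cat > bot.py <<'E'
from h import *
import sys
np.set_printoptions(precision=1,suppress=True)
S=wrist();P=cloud(S);cv2.imwrite("pics/%s.png"%sys.argv[1],S["image"][...,::-1])
q=P-[523.8,-40.5,0];U=q[...,0]*.995-q[...,1]*.1;V=q[...,0]*.1+q[...,1]*.995;Z=P[...,2]
v=S["image"].max(-1)
for n,c in(("L",55),("R",-55)):
    m=(abs(V-c)<40)&(Z>226)&(Z<240)&(U>80)&(U<200)
    if m.sum()>50: print(n,m.sum(),"cap U",np.percentile(U[m],[1,50,99]),"V",np.percentile(V[m],[1,50,99]),"z",np.median(Z[m]))
m=(Z>152)&(Z<164)&(U>140)&(abs(V)<120)
print("back",m.sum(),np.percentile(U[m],[1,5,50,95,99]) if m.sum() else "")
E
python3 bot.py w4
```

```text
L 1875 cap U [102.3 104.3 110.1] V [46.  58.2 70.6] z 229.98904843779806
R 65 cap U [102.1 103.4 104.7] V [-47.7 -44.4 -41.6] z 228.35278220903297
back 0
```

View pics/w4.png

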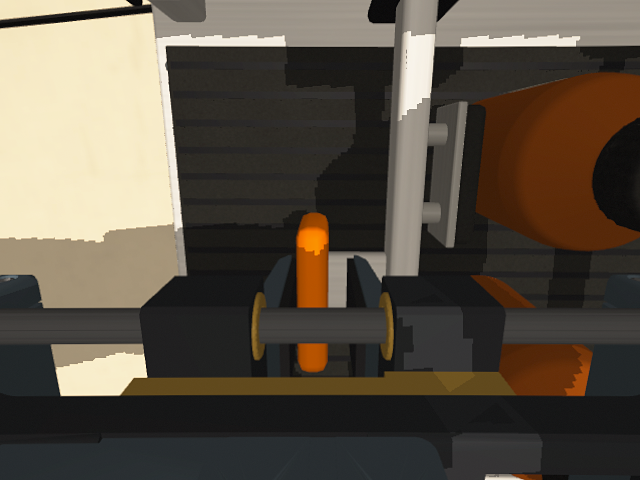

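The left bottle rests against its pad at about column 480, and the force rose as each bottle joined. I'll continue in ever smaller steps and watch for the slope of about 5 N/mm.

Emit:
carry_out(motion=[{"slide":[0,0.8,0],"yaw":0},{"slide":[0,0.8,0],"yaw":0},{"slide":[0,0.8,0],"yaw":0},{"slide":[0,0.8,0],"yaw":0},{"slide":[0,0.8,0],"yaw":0},{"slide":[0,0.8,0],"yaw":0},{"slide":[0,0.8,0],"yaw":0},{"slide":[0,0.8,0],"yaw":0},{"slide":[0,0.8,0],"yaw":0},{"slide":[0,0.8,0],"yaw":0}])

```text
clock: 13.8
position: [552.5, -43.4, 190.2]
eef_rot: [-0.002, 0.741, 0.671, -0.002]
force: [-13.1, -0.3, 2.0]
width: 0.248
finger_force: 6.6
```

Emit:
carry_out(motion=[{"slide":[0,0.2,0],"yaw":0},{"slide":[0,0.2,0],"yaw":0},{"slide":[0,0.2,0],"yaw":0},{"slide":[0,0.2,0],"yaw":0},{"slide":[0,0.2,0],"yaw":0},{"slide":[0,0.2,0],"yaw":0},{"slide":[0,0.2,0],"yaw":0},{"slide":[0,0.2,0],"yaw":0},{"slide":[0,0.2,0],"yaw":0},{"slide":[0,0.2,0],"yaw":0}])

```text
clock: 14.8
position: [554.4, -43.6, 190.2]
eef_rot: [-0.002, 0.741, 0.671, -0.002]
force: [-14.2, -1.6, 2.4]
width: 0.254
finger_force: 6.7
```

Emit:
carry_out(motion=[{"slide":[0,0.2,0],"yaw":0},{"slide":[0,0.2,0],"yaw":0},{"slide":[0,0.2,0],"yaw":0},{"slide":[0,0.2,0],"yaw":0},{"slide":[0,0.2,0],"yaw":0},{"slide":[0,0.2,0],"yaw":0},{"slide":[0,0.2,0],"yaw":0},{"slide":[0,0.1,0],"yaw":0},{"slide":[0,0,0],"yaw":0},{"slide":[0,0,0],"yaw":0}])

```text
clock: 15.8
position: [555.9, -43.8, 190.2]
eef_rot: [-0.002, 0.741, 0.671, -0.002]
force: [-13.8, -1.1, 2.1]
width: 0.247
finger_force: 6.7
```

Emit:
carry_out(motion=[{"slide":[0,0.2,0],"yaw":0},{"slide":[0,0.2,0],"yaw":0},{"slide":[0,0.2,0],"yaw":0},{"slide":[0,0.2,0],"yaw":0},{"slide":[0,0.2,0],"yaw":0},{"slide":[0,0.2,0],"yaw":0},{"slide":[0,0.2,0],"yaw":0},{"slide":[0,0.2,0],"yaw":0},{"slide":[0,0,0],"yaw":0},{"slide":[0,0,0],"yaw":0}])

```text
clock: 16.8
position: [557.5, -44.0, 190.2]
eef_rot: [-0.002, 0.741, 0.671, -0.002]
force: [-12.7, -1.2, 3.3]
width: 0.249
finger_force: 6.5
```

Emit:
carry_out(motion=[{"slide":[0,0.2,0],"yaw":0},{"slide":[0,0.2,0],"yaw":0},{"slide":[0,0.2,0],"yaw":0},{"slide":[0,0.2,0],"yaw":0},{"slide":[0,0.2,0],"yaw":0},{"slide":[0,0.2,0],"yaw":0},{"slide":[0,0.2,0],"yaw":0},{"slide":[0,0.1,0],"yaw":0},{"slide":[0,0,0],"yaw":0},{"slide":[0,0,0],"yaw":0}])

```text
clock: 17.8
position: [559.0, -44.1, 190.2]
eef_rot: [-0.002, 0.741, 0.671, -0.002]
force: [-13.5, -1.2, 2.6]
width: 0.251
finger_force: 6.8
```

Emit:
carry_out(motion=[{"slide":[0,0.2,0],"yaw":0},{"slide":[0,0.2,0],"yaw":0},{"slide":[0,0.2,0],"yaw":0},{"slide":[0,0.2,0],"yaw":0},{"slide":[0,0.2,0],"yaw":0},{"slide":[0,0.2,0],"yaw":0},{"slide":[0,0.2,0],"yaw":0},{"slide":[0,0.1,0],"yaw":0},{"slide":[0,0,0],"yaw":0},{"slide":[0,0,0],"yaw":0}])

```text
clock: 18.8
position: [560.5, -44.3, 190.2]
eef_rot: [-0.002, 0.741, 0.671, -0.002]
force: [-13.3, -0.4, 3.2]
width: 0.252
finger_force: 6.5
```

Emit:
carry_out(motion=[{"slide":[0,0.2,0],"yaw":0},{"slide":[0,0.2,0],"yaw":0},{"slide":[0,0.2,0],"yaw":0},{"slide":[0,0.2,0],"yaw":0},{"slide":[0,0.2,0],"yaw":0},{"slide":[0,0.2,0],"yaw":0},{"slide":[0,0.2,0],"yaw":0},{"slide":[0,0.1,0],"yaw":0},{"slide":[0,0,0],"yaw":0},{"slide":[0,0,0],"yaw":0}])

```text
clock: 19.8
position: [562.0, -44.4, 190.2]
eef_rot: [-0.002, 0.741, 0.671, -0.002]
force: [-14.4, -1.8, 3.0]
width: 0.25
finger_force: 6.7
```

Emit:
carry_out(motion=[{"slide":[0,0.2,0],"yaw":0},{"slide":[0,0.2,0],"yaw":0},{"slide":[0,0.2,0],"yaw":0},{"slide":[0,0.2,0],"yaw":0},{"slide":[0,0.2,0],"yaw":0},{"slide":[0,0.2,0],"yaw":0},{"slide":[0,0.2,0],"yaw":0},{"slide":[0,0,0],"yaw":0},{"slide":[0,0,0],"yaw":0},{"slide":[0,0,0],"yaw":0}])

```text
clock: 20.8
position: [563.4, -44.5, 190.2]
eef_rot: [-0.002, 0.741, 0.671, -0.002]
force: [-14.2, -2.2, 2.7]
width: 0.249
finger_force: 6.5
```

Emit:
carry_out(motion=[{"slide":[0,0.2,0],"yaw":0},{"slide":[0,0.2,0],"yaw":0},{"slide":[0,0.2,0],"yaw":0},{"slide":[0,0.2,0],"yaw":0},{"slide":[0,0.2,0],"yaw":0},{"slide":[0,0.2,0],"yaw":0},{"slide":[0,0.2,0],"yaw":0},{"slide":[0,0,0],"yaw":0},{"slide":[0,0,0],"yaw":0},{"slide":[0,0,0],"yaw":0}])

```text
clock: 21.8
position: [564.8, -44.7, 190.2]
eef_rot: [-0.002, 0.741, 0.671, -0.002]
force: [-12.7, -1.8, 2.5]
width: 0.254
finger_force: 6.6
```

Emit:
carry_out(motion=[{"slide":[0,0.2,0],"yaw":0},{"slide":[0,0.2,0],"yaw":0},{"slide":[0,0.2,0],"yaw":0},{"slide":[0,0.2,0],"yaw":0},{"slide":[0,0.2,0],"yaw":0},{"slide":[0,0.2,0],"yaw":0},{"slide":[0,0.2,0],"yaw":0},{"slide":[0,0,0],"yaw":0},{"slide":[0,0,0],"yaw":0},{"slide":[0,0,0],"yaw":0}])

```text
clock: 22.8
position: [566.2, -44.8, 190.2]
eef_rot: [-0.002, 0.741, 0.671, -0.002]
force: [-13.1, -1.4, 3.1]
width: 0.248
finger_force: 6.6
```

Emit:
carry_out(motion=[{"slide":[0,0.2,0],"yaw":0},{"slide":[0,0.2,0],"yaw":0},{"slide":[0,0.2,0],"yaw":0},{"slide":[0,0.2,0],"yaw":0},{"slide":[0,0.2,0],"yaw":0},{"slide":[0,0.2,0],"yaw":0},{"slide":[0,0.2,0],"yaw":0},{"slide":[0,0,0],"yaw":0},{"slide":[0,0,0],"yaw":0},{"slide":[0,0,0],"yaw":0}])

```text
clock: 23.8
position: [567.6, -44.9, 190.2]
eef_rot: [-0.002, 0.741, 0.671, -0.002]
force: [-12.7, -2.2, 2.9]
width: 0.252
finger_force: 6.5
```

Emit:
carry_out(motion=[{"slide":[0,0.2,0],"yaw":0},{"slide":[0,0.2,0],"yaw":0},{"slide":[0,0.2,0],"yaw":0},{"slide":[0,0.2,0],"yaw":0},{"slide":[0,0.2,0],"yaw":0},{"slide":[0,0.2,0],"yaw":0},{"slide":[0,0.2,0],"yaw":0},{"slide":[0,0,0],"yaw":0},{"slide":[0,0,0],"yaw":0},{"slide":[0,0,0],"yaw":0}])

```text
clock: 24.8
position: [569.0, -45.1, 190.2]
eef_rot: [-0.002, 0.741, 0.671, -0.002]
force: [-13.5, -1.2, 2.7]
width: 0.255
finger_force: 6.6
```

Emit:
carry_out(motion=[{"slide":[0,0.2,0],"yaw":0},{"slide":[0,0.2,0],"yaw":0},{"slide":[0,0.2,0],"yaw":0},{"slide":[0,0.2,0],"yaw":0},{"slide":[0,0.2,0],"yaw":0},{"slide":[0,0.2,0],"yaw":0},{"slide":[0,0.2,0],"yaw":0},{"slide":[0,0,0],"yaw":0},{"slide":[0,0,0],"yaw":0},{"slide":[0,0,0],"yaw":0}])

```text
clock: 25.8
position: [570.3, -45.2, 190.2]
eef_rot: [-0.002, 0.741, 0.671, -0.002]
force: [-15.0, -1.9, 2.8]
width: 0.248
finger_force: 6.7
```

```bash
python3 - <<'E'
from h import *
np.set_printoptions(precision=1,suppress=True)
S=wrist();cv2.imwrite("pics/w5.png",S["image"][...,::-1])
P=cloud(S);q=P-[523.8,-40.5,0];U=q[...,0]*.995-q[...,1]*.1;Z=P[...,2]
for r in (10,30,60,100): print(r,[(c,round(float(U[r,c])),round(float(Z[r,c]))) for c in range(380,640,20)])
E
```

```text
10 [(380, 71, 147), (400, 77, 163), (420, 84, 170), (440, 98, 147), (460, 123, 95), (480, 135, 95), (500, 145, 97), (520, 157, 95), (540, 168, 95), (560, 179, 96), (580, 189, 97), (600, 178, 132), (620, 180, 142)]
30 [(380, 78, 95), (400, 77, 165), (420, 84, 169), (440, 112, 97), (460, 124, 95), (480, 135, 95), (500, 147, 95), (520, 158, 95), (540, 169, 97), (560, 182, 94), (580, 193, 93), (600, 204, 95), (620, 215, 95)]
60 [(380, 78, 99), (400, 77, 167), (420, 85, 169), (440, 113, 98), (460, 125, 98), (480, 136, 98), (500, 147, 98), (520, 159, 99), (540, 170, 98), (560, 181, 99), (580, 193, 99), (600, 204, 99), (620, 215, 99)]
100 [(380, 79, 99), (400, 78, 168), (420, 86, 169), (440, 115, 99), (460, 126, 99), (480, 138, 98), (500, 128, 149), (520, 125, 175), (540, 124, 191), (560, 127, 198), (580, 132, 202), (600, 136, 205), (620, 141, 206)]
```

View pics/w5.png

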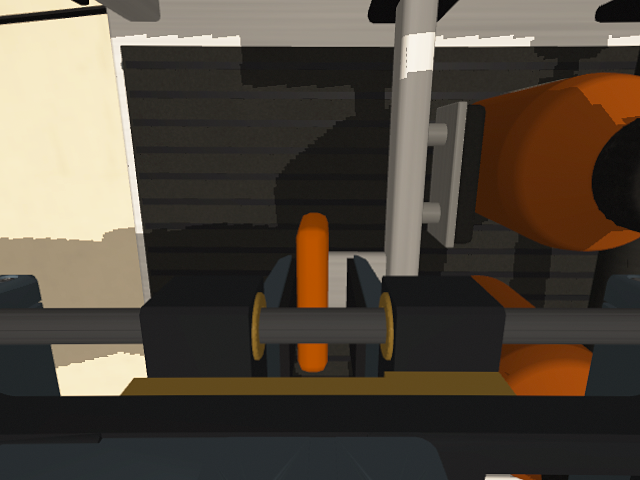

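The pad at column 480 is still touching the bottle, the back bar is just entering at column 637, and the force is up to 15 N. Contact should be close, so I'll take finer steps.

Emit:
carry_out(motion=[{"slide":[0,0.2,0],"yaw":0},{"slide":[0,0.2,0],"yaw":0},{"slide":[0,0.2,0],"yaw":0},{"slide":[0,0,0],"yaw":0},{"slide":[0,0,0],"yaw":0},{"slide":[0,0,0],"yaw":0},{"slide":[0,0,0],"yaw":0},{"slide":[0,0,0],"yaw":0},{"slide":[0,0,0],"yaw":0},{"slide":[0,0,0],"yaw":0}])

```text
clock: 26.85
position: [571.0, -45.3, 190.2]
eef_rot: [-0.002, 0.741, 0.671, -0.002]
force: [-14.3, -2.1, 3.7]
width: 0.244
finger_force: 6.5
```

Emit:
carry_out(motion=[{"slide":[0,0.2,0],"yaw":0},{"slide":[0,0.2,0],"yaw":0},{"slide":[0,0.2,0],"yaw":0},{"slide":[0,0.2,0],"yaw":0},{"slide":[0,0.2,0],"yaw":0},{"slide":[0,0.2,0],"yaw":0},{"slide":[0,0,0],"yaw":0},{"slide":[0,0,0],"yaw":0},{"slide":[0,0,0],"yaw":0},{"slide":[0,0,0],"yaw":0}])

```text
clock: 27.85
position: [572.2, -45.5, 190.2]
eef_rot: [-0.002, 0.741, 0.671, -0.002]
force: [-14.2, -1.9, 3.1]
width: 0.251
finger_force: 6.4
```

Emit:
carry_out(motion=[{"slide":[0,0.2,0],"yaw":0},{"slide":[0,0.2,0],"yaw":0},{"slide":[0,0.2,0],"yaw":0},{"slide":[0,0.2,0],"yaw":0},{"slide":[0,0.2,0],"yaw":0},{"slide":[0,0.2,0],"yaw":0},{"slide":[0,0.2,0],"yaw":0},{"slide":[0,0,0],"yaw":0},{"slide":[0,0,0],"yaw":0},{"slide":[0,0,0],"yaw":0}])

```text
clock: 28.85
position: [573.3, -45.6, 190.2]
eef_rot: [-0.002, 0.741, 0.671, -0.002]
force: [-15.7, -1.4, 4.8]
width: 0.253
finger_force: 7.5
```

Emit:
carry_out(motion=[{"slide":[0,0.2,0],"yaw":0},{"slide":[0,0.2,0],"yaw":0},{"slide":[0,0.1,0],"yaw":0},{"slide":[0,0,0],"yaw":0},{"slide":[0,0,0],"yaw":0},{"slide":[0,0,0],"yaw":0},{"slide":[0,0,0],"yaw":0},{"slide":[0,0,0],"yaw":0},{"slide":[0,0,0],"yaw":0},{"slide":[0,0,0],"yaw":0}])

```text
clock: 29.85
position: [573.6, -45.6, 190.2]
eef_rot: [-0.002, 0.741, 0.671, -0.002]
force: [-17.3, -1.7, 4.8]
width: 0.253
finger_force: 8.3
```

Emit:
carry_out(motion=[{"slide":[0,0.2,0],"yaw":0},{"slide":[0,0.1,0],"yaw":0},{"slide":[0,0,0],"yaw":0},{"slide":[0,0,0],"yaw":0},{"slide":[0,0,0],"yaw":0},{"slide":[0,0,0],"yaw":0},{"slide":[0,0,0],"yaw":0},{"slide":[0,0,0],"yaw":0},{"slide":[0,0,0],"yaw":0},{"slide":[0,0,0],"yaw":0}])

```text
clock: 30.85
position: [573.8, -45.6, 190.2]
eef_rot: [-0.002, 0.741, 0.671, -0.002]
force: [-18.0, -2.5, 7.1]
width: 0.253
finger_force: 8.8
```

The force now sits at 18 N. That is about 4.3 N over the sliding level plus the bottles' own friction, so roughly 3.6 N per bottle. Next I'll back the finger off and lift out.

Emit:
carry_out(motion=[{"slide":[0,-1,0],"yaw":0},{"slide":[0,-2,0],"yaw":0},{"slide":[0,-2,0],"yaw":0},{"slide":[0,0,-2],"yaw":0},{"slide":[0,0,-10],"yaw":0},{"slide":[0,0,-20],"yaw":0},{"slide":[0,0,-25],"yaw":0},{"slide":[0,0,-25],"yaw":0},{"slide":[0,0,-20],"yaw":0},{"slide":[0,0,-8],"yaw":0}])

```text
clock: 31.85
position: [572.7, -45.2, 304.1]
eef_rot: [0.001, 0.741, 0.671, 0.001]
force: [-0.3, 0.8, -1.2]
width: 0.249
finger_force: 0.0
```

Emit:
carry_out(motion=[{"slide":[-8,-1,-5],"yaw":0},{"slide":[-20,-2,-5],"yaw":0},{"slide":[-26,-2,-5],"yaw":0},{"slide":[-28,-2,-5],"yaw":0},{"slide":[-28,-2,0],"yaw":0},{"slide":[-28,-2,0],"yaw":0},{"slide":[-26,-2,0],"yaw":0},{"slide":[-18,-2,0],"yaw":0},{"slide":[-8,0,0],"yaw":0},{"slide":[0,0,0],"yaw":0}], grip=0)

```text
clock: 32.85
position: [537.6, -233.4, 320.5]
eef_rot: [-0.0, 0.742, 0.671, -0.0]
force: [0.1, -0.7, -0.2]
width: 0.006
finger_force: 0.0
```

```bash
sed -i 's/V>-125/V>-130/;s/V<-70/V<-60/' lev.py; python3 lev.py w6; python3 bot.py w6b
```

```text
3408 -159.72461019501338 -132.87093208323327
6 88 z p10/50/90 [218.7 221.  222.1] v -156.80140138536615 -134.08207830819393
14 494 z p10/50/90 [220.5 222.3 223.6] v -158.4284950374731 -132.87093208323327
22 460 z p10/50/90 [215.1 217.6 219.9] v -157.94296196883727 -132.91876008476672
30 442 z p10/50/90 [209.7 212.1 214.6] v -158.0513701033803 -133.2187685463757
38 258 z p10/50/90 [202.1 205.2 208.8] v -156.26729563334888 -134.1376064027312
46 203 z p10/50/90 [196.2 198.9 201. ] v -152.29698596795214 -138.89499645025595
54 191 z p10/50/90 [191.1 193.2 195.5] v -152.34581086956175 -139.00831840002328
62 181 z p10/50/90 [185.2 187.6 190.2] v -152.4490933499334 -138.9325940490047
70 186 z p10/50/90 [178.8 181.8 184.5] v -157.10788708637128 -138.60517419966686
78 287 z p10/50/90 [163.3 174.1 178.2] v -159.70802773381402 -133.51503790863896
86 336 z p10/50/90 [171.  172.2 173.3] v -159.54422620404333 -133.56552026825767
94 274 z p10/50/90 [168.1 171.  172.5] v -159.72461019501338 -133.56630302490112
102 8 z p10/50/90 [154.2 160.1 165. ] v -159.65979321806321 -134.67457364662778
bar u [ 80.3 112.7 203. ] 5376
plate 228 ((599.3536376953125, -82.92461395263672), (8.459174156188965, 83.8602066040039), 83.23728942871094) [ 38.2 120.3]
R 2506 cap U [131.4 146.8 164.9] V [-66.8 -55.3 -46.4] z 233.3665568653499
back 556 [141.9 148.5 183.4 192.1 200.8]
```

View pics/w6.png

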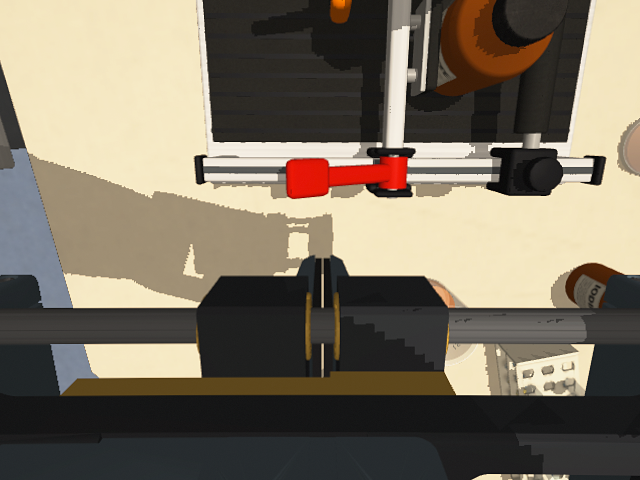

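The lever pad is at (178,307) in the picture, the bar has moved about 92.5 mm, and the right bottle stands between its pad and the back bar. Next I'll go above the lever pad.

Emit:
carry_out(motion=[{"slide":[5,-0.5,5],"yaw":0},{"slide":[8,-0.5,8],"yaw":0},{"slide":[8,0,9],"yaw":0},{"slide":[8,0,9],"yaw":0},{"slide":[8,0,9],"yaw":0},{"slide":[6,0,9],"yaw":0},{"slide":[2.5,0,8],"yaw":0},{"slide":[0,0,5],"yaw":0},{"slide":[0,0,0],"yaw":0},{"slide":[0,0,0],"yaw":0}])

```text
clock: 33.95
position: [541.6, -187.6, 259.3]
eef_rot: [0.0, 0.741, 0.671, 0.0]
force: [0.6, -1.1, 0.2]
width: 0.004
finger_force: 0.0
```

Emit:
carry_out(motion=[{"slide":[0,0,4],"yaw":0},{"slide":[0,0,4],"yaw":0},{"slide":[0,0,3],"yaw":0},{"slide":[0,-0.3,3],"yaw":0},{"slide":[0,-0.3,3],"yaw":0},{"slide":[0,-0.3,3],"yaw":0},{"slide":[0,-0.3,3],"yaw":0},{"slide":[0,-0.3,3],"yaw":0},{"slide":[0,-0.3,3],"yaw":0},{"slide":[0,-0.3,3],"yaw":0}])

```text
clock: 34.95
position: [539.4, -187.2, 227.0]
eef_rot: [0.0, 0.741, 0.671, 0.0]
force: [-0.5, 1.0, 4.4]
width: 0.006
finger_force: 2.1
```

Emit:
carry_out(motion=[{"slide":[0,-0.3,3],"yaw":0},{"slide":[0,-0.3,3],"yaw":0},{"slide":[0,-0.3,3],"yaw":0},{"slide":[0,-0.3,3],"yaw":0},{"slide":[0,-0.3,3],"yaw":0},{"slide":[0,-0.3,3],"yaw":0},{"slide":[0,-0.3,3],"yaw":0},{"slide":[0,-0.3,2],"yaw":0},{"slide":[0,-0.3,2],"yaw":0},{"slide":[0,-0.3,2],"yaw":0}])

```text
clock: 35.95
position: [535.9, -186.8, 199.7]
eef_rot: [-0.001, 0.741, 0.671, -0.0]
force: [-2.7, -0.8, 5.4]
width: 0.004
finger_force: 2.3
```

Emit:
carry_out(motion=[{"slide":[0,0,1],"yaw":0},{"slide":[0,0,1],"yaw":0},{"slide":[0,0,1],"yaw":0},{"slide":[0,0,1],"yaw":0},{"slide":[0,0,1],"yaw":0},{"slide":[0,0,0.5],"yaw":0},{"slide":[0,0,0],"yaw":0},{"slide":[0,0,0],"yaw":0},{"slide":[0,0,0],"yaw":0},{"slide":[0,0,0],"yaw":0}])

```text
clock: 36.95
position: [536.6, -186.9, 194.6]
eef_rot: [0.0, 0.741, 0.671, 0.0]
force: [-0.2, 0.8, 0.5]
width: 0.007
finger_force: 0.0
```

Emit:
carry_out(motion=[{"slide":[0,0,0.5],"yaw":0},{"slide":[0,0,0.5],"yaw":0},{"slide":[0,0,0.5],"yaw":0},{"slide":[0,0,0.5],"yaw":0},{"slide":[0,0,0],"yaw":0},{"slide":[0,0,0],"yaw":0},{"slide":[0,0,0],"yaw":0},{"slide":[0,0,0],"yaw":0},{"slide":[0,0,0],"yaw":0},{"slide":[0,0,0],"yaw":0}])

```text
clock: 37.95
position: [536.7, -187.0, 193.6]
eef_rot: [0.0, 0.741, 0.671, 0.0]
force: [-5.5, 2.1, 15.4]
width: 0.006
finger_force: 7.4
```

Emit:
carry_out(motion=[{"slide":[0,0,-3],"yaw":0},{"slide":[0,0,-10],"yaw":0},{"slide":[0,0,-20],"yaw":0},{"slide":[-5,0,-25],"yaw":0},{"slide":[-10,0,-25],"yaw":0},{"slide":[-10,0,-20],"yaw":0},{"slide":[-10,0,-15],"yaw":0},{"slide":[-10,0,-8],"yaw":0},{"slide":[0,0,0],"yaw":0},{"slide":[0,0,0],"yaw":0}])

```text
clock: 38.95
position: [531.6, -231.6, 317.8]
eef_rot: [-0.001, 0.741, 0.671, -0.0]
force: [0.3, 0.3, -0.8]
width: 0.005
finger_force: 0.0
```

```bash
python3 lev.py w7;python3 bot.py w7b
```

```text
3391 -159.7450612910503 -133.27845921615346
-10 165 z p10/50/90 [167.1 168.6 169.8] v -157.32900501607526 -133.33323172449064
-2 328 z p10/50/90 [168.1 169.2 170.3] v -157.3326686838729 -133.30563178617842
6 340 z p10/50/90 [168.1 169.4 170.3] v -157.29286306664997 -133.29535190246528
14 319 z p10/50/90 [168.3 169.2 170.2] v -157.24518832169977 -133.27845921615346
22 212 z p10/50/90 [166.9 168.2 169.3] v -157.29182967615 -134.02647823352112
30 187 z p10/50/90 [166.7 167.9 168.6] v -151.97676474146743 -139.22377898726697
38 169 z p10/50/90 [166.6 167.8 169. ] v -152.0071091787822 -139.36337049232688
46 169 z p10/50/90 [166.5 167.9 168.7] v -151.93180479976976 -139.32979705109494
54 180 z p10/50/90 [166.9 167.9 168.9] v -151.97993267059266 -139.33354638452607
62 172 z p10/50/90 [166.8 167.9 168.8] v -151.88644260743155 -139.33975713235455
70 183 z p10/50/90 [166.4 167.7 168.8] v -155.5669790735004 -138.70252117193004
78 328 z p10/50/90 [163.3 168.  170.1] v -159.6161555882621 -133.51916291451963
86 351 z p10/50/90 [170.8 172.1 173.2] v -159.7450612910503 -133.56656783577995
94 283 z p10/50/90 [167.6 171.1 172.6] v -159.66021230390743 -133.56092680785204
bar u [ 80.3 112.1 202.9] 5519
plate 252 ((599.585693359375, -83.19974517822266), (9.151083946228027, 83.66307830810547), 83.66117858886719) [ 38.1 120.7]
R 2610 cap U [131.3 146.5 164.8] V [-66.9 -55.4 -46.5] z 233.29534581438173
back 567 [141.9 148.5 183.2 192.2 200.4]
```

View pics/w7.png

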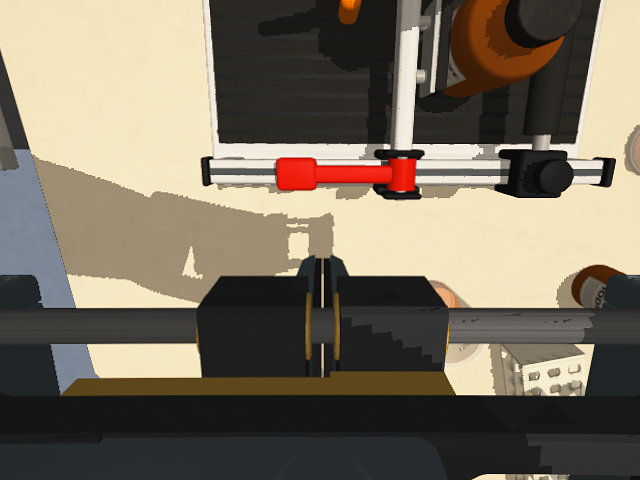

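The lever lies level: its top is at z 168–169 all along, from (173,297) to (173,400) in the picture. The bar edge stayed at 80.3 mm, the right bottle stands upright, and the gripper is clear of everything. I'm handing in.

```bash
python3 -c "
from workcell import env
print(env.job_done())"
```

```text
the job is handed in; nothing more can be done
None
```

The job is handed in: both bottles are clamped against the back bar at an estimated 3.5 N each, inferred from the push force, and the red lever is locked flat; the final picture showed the bar unmoved by locking and the right bottle upright, but the left bottle was out of view, and no verdict was returned.

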